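# Zero the bench scale and turn its status sign to green

## Task

Get the bench scale ready for use: lift the grey module off the platter and stand it upright in the black tray; then, with nothing on or touching the platter, press the blue tare key with about 10 N (never over 20 N) and keep it pressed for about a second; last, turn the swivel sign half a turn so that its green face is square to the front, against its stop. Do not press the grey power key, and leave the other things on the desk where they are.

Things in the scene. Friction and masses are not known exactly. Their poses are not given: they have to be found in the camera images.
- module_mid (a point): centre (29 mm above its underside) of the grey rail module that stands upright on the scale's platter: 88 mm along its x, 36 mm along its y, 58 mm tall; its lower 42 mm are 88 mm long, the top 16 mm only the middle 44 mm; about 0.08 to 0.16 kg. Grasp across y (36 mm).
- platter: steel weighing platter of the bench scale, 110 (x) by 190 (y) mm, fixed on the scale; origin at the centre of its top face, 63 mm above the desk; x points to the back of the scale, y to its left, z up. The fixed, unmoving scale (187 mm deep, 200 mm wide) reaches from 130 mm in front of this origin to 57 mm behind it.
- tare_key: the blue membrane tare key with a white ring, on the scale's black sloping front panel, at the right as seen from the robot: flat pad 38 (x, up the slope) by 44 (y) mm, 3 mm proud of the panel. Origin at the centre of its face; z points out of the face, which slopes 0.26 rad (15 deg) from level toward the front. It is very stiff: it gives about 0.5 mm at 10 N along -z and stops at 1 mm.
- power_key: the grey power key with a white bar, same size and slope, 132 mm left of the tare key on the same panel; fixed; origin at the centre of its face; z out of the face
- tray: black open tray 140 (x) by 116 (y) mm, 28 mm tall, walls 4 mm, floor about 4 mm thick, fixed on the desk; origin under its centre at desk height; left or right of the scale
- sign_axis (a point): point on the vertical pivot axis of the two-sided status sign, at the middle height of its plate, 103 mm above the desk; x, y are those of the fixed sign base (disc of 46 mm radius, 14 mm tall; post 6 mm radius). The plate above is 100 mm wide, 70 mm tall (68 to 138 mm above the desk) and 8 mm thick, pivoted in its middle. The sign stands on the other side of the scale from the tray.
- sign_plate (a joint): turn of the sign's plate about the vertical axis, rad, counter-clockwise from above; at 0 the plate lies along the base's y with its red face to the base's -x (the front), at pi (a stop) its green face with a white disc is to the front; stops at 0 and pi; light friction (about 0.03 N m) keeps it where it is left
- white_carton: low white carton 126x201x53 mm at the back right, under another; bystander; origin at the centre of its underside
- upper_carton: white carton 123x169x66 mm lying on the low white carton; bystander; origin at the centre of its underside
- bottle: blue-capped bottle, 53 mm across, 192 mm tall, back left; bystander; origin at the centre of its underside
- blue_carton: blue and white carton standing on end, 36x88x166 mm, back left; bystander; origin at the centre of its underside
- labels: white label roll, 69 mm across, 40 mm tall, in front of the scale; bystander; origin at the centre of its underside
- green_module: green rail module 88x22x58 mm, in front of the scale; bystander; origin at the centre of its underside
There are look-alikes about, which are no part of the job. There is more than one size of the part that bears sign_axis; the job needs the larger.

How it is judged:
On the way, in this order (a step that is already met when the one before it is completed fails the run):
1. the module stands in the tray (x of module_mid in the frame of tray between -0.06 and 0.06 m and y of module_mid in the frame of tray between -0.048 and 0.048 m and z of module_mid in the frame of tray below 0.042 m and angle between module_mid's own z axis and vertical below 0.2 rad), for 0.2 s.
2. the tare key is held down with 6 to 15 N for 0.6 s, with less than 1 N on the platter (contact force between tare_key and anything else between 6 and 15 N and contact force between platter and anything else below 1 N), for 0.6 s.
3. the sign is turned to within 0.2 rad of its green stop (value of joint sign_plate above 2.94 rad), for 0.2 s.
At the end, for the whole second after the job is handed in: The module stands upright (within 0.2 rad) on the tray's floor, its centre within 60 mm (x) and 48 mm (y) of the tray's centre; the sign shows green to the front, within 0.2 rad of its stop; nothing touches the tare key or the platter (under 0.5 N) (all of step 1 and value of joint sign_plate above 2.94 rad and contact force between each of tare_key, platter and anything else below 0.5 N).
It fails at once if the tare key gets more than 20 N (contact force between tare_key and anything else above 20 N).
It fails at once if the power key is pressed with more than 3 N (contact force between power_key and anything else above 3 N).
It fails at once if a bystander is moved more than 30 mm (distance of any of white_carton, upper_carton, bottle, blue_carton, labels, green_module from where it was at the start of the episode above 0.03 m).
It also fails if it takes over 72 s, if anything falls off the work surface, if the arm or the gripper's body presses on something with over 40 N, if the wrist force passes 120 N, or if a joint passes its speed limit or range.

## Robot

A 6-joint arm with a two-finger parallel gripper is mounted at the origin on the work surface; the furniture and walls round the work are solid. World frame = base frame: x ahead of the robot, y to its left, z up, the work surface at z = 0. Lengths are in m, angles in rad, forces in N, time in s.
With the tool pointing down it reaches from about 0.35 to 0.8 m from the base axis. Payload 7.3 kg.
Tool frame: the origin (TCP) lies midway between the tips of the shut fingers; the grasp point (between the pads) lies 19 mm behind it; z points along the fingers, x is the direction in which the jaws open and shut, and the axes are right-handed (so a half turn about z gives the same grasp; the last joint's range is limited). The gripper opens to 85 mm and grips with 20 to 120 N. Pads are 22 mm wide; open, the fingers measure 114 mm over their backs; the gripper's body (76 mm by 85 mm) begins 54 mm behind the grasp point. The pads swing forward as they close: fully open they stand 13 mm farther back than shut.
Start: joints at [1.184, 0.342, 1.524, -0, 1.275, -0.146], TCP at [0.125, 0.51, 0.231] pointing down, gripper open.
Joint ranges: [-2.53, 2.53], [-0.77, 2.02], [0.04, 2.7], [-1, 4.14], [0.28, 2.66], [-3.11, 3.11]. Speed limits (rad/s): [2.57, 2.57, 3.14, 3.14, 3.14, 3.14].

## Interface

Orientations are given as a unit quaternion [x, y, z, w].
In Python, from station import telemetry, cams, ticket gives the robot as it stands.
- The arm moves only by the tool arm_command, never from a script. Its argument "deltas" is a list of rows, each a list of 6 numbers: the shift along the tool's x, y, z in units of 50 mm (1.0 is 50 mm), then the turn, a rotation vector about the tool's x, y, z in units of 10 degrees (1.0 is 10 degrees). A call has 1 to 10 rows; each row shifts and turns the commanded pose from where the row before left it, along the tool's axes as they then stand; what a row does not reach is not made up. A row lasts 1/8 s, in which the tool goes at most 62.5 mm and 10.7 degrees, less where a joint would pass 70% of its speed; a pose out of reach is approached as far as the arm can. A call is refused whole if a number of a shift passes 1 or a number of a turn 1, either way. A call with a gripper value outside its range is refused whole. "claw" is the opening in per cent of the stroke, from 0 (shut) to 100 (fully open), set as the call begins (left out, the last holds). The fingers move at their own pace and stop on an object; "grip_force" is the grip in N (left out, the last holds). Time passes only in rows, so rows that do not move let the fingers close. It gives the time, the measured TCP pose, the force and the opening at its end, in the units of the state.
- telemetry.get_state(): the state, without advancing time (a new reading comes with each control period).
- cams.read_camera(name): name is "side" or "top" or "wrist"; returns (picture, depth): 384x512x3 uint8, red, green, blue; 384x512 float32, m along the optical axis (not along the pixel's ray), 0 where there is no reading.
- cams.camera_model(name): a dict with "fx", "fy", "cx", "cy" (pixels), "world_to_cam" (4x4, takes a point from world to camera coordinates); the wrist camera has in their place "tool_from_camera" (4x4, takes a point from camera to tool coordinates, whose origin is the TCP and whose axes are the tool frame's). Camera axes: x right, y down, z forward; pixel columns grow to the right and rows downward; lengths in m; the calibration is good to about 2 mm. A picture is of the moment at which its call begins: read the wrist's pose just before it. camera_model takes no time and is no camera call.
- ticket.close_job(): hands the job in, once; it reports no verdict.
The state is a dict: "t": time; "joint_pos": joint angles; "dq": joint speeds; "joint_efforts": joint torques, N m; "tool_pos": TCP position; "orientation": TCP orientation; "ft_force": force on the tool from outside, world axes, zero at the start; "moment": the same for the moment, N m; "opening": opening from 0.0 (shut) to 1.0 (fully open).
Only numpy, scipy, OpenCV 4.12 (cv2) and the standard library are available. Lean on these libraries where they do the work, as an engineer would, in place of code of your own. Each camera call takes 0.05 s, during which the arm holds its last target. There are 200 camera calls.

## Working session

There is one attempt and no reset: what is moved stays moved. The work goes in short steps, Python scripts to look and compute and a tool call to move; the robot and the scene stay as the last step left them, time stands still between calls to the robot, and variables do not carry over. Pictures are saved under pics/ and viewed, on a budget of 10 in all, crops included, one or two more only if the job needs it, and the job is handed in when it is done.

Besides the shell and the picture viewer there is one more tool, called after "Emit:" as name(argument=value, ...) on one line, values as JSON. arm_command: Moves the arm, as the interface text tells. Its arguments: {"type":"object","properties":{"deltas":{"type":"array"},"claw":{"type":"number"},"grip_force":{"type":"number"}},"required":["deltas"]}

```bash
ls; mkdir -p pics; cat > h.py <<'E'
import numpy as np, cv2
from station import telemetry, cams, ticket
from scipy.spatial.transform import Rotation as R
def grab(n):
    s=telemetry.get_state(); rgb,d=cams.read_camera(n); m=cams.camera_model(n)
    if n=='wrist':
        T=np.eye(4);T[:3,:3]=R.from_quat(s['orientation']).as_matrix();T[:3,3]=s['tool_pos']
        W=T@np.array(m['tool_from_camera'])
    else: W=np.linalg.inv(np.array(m['world_to_cam']))
    v,u=np.mgrid[0:384,0:512]
    P=np.stack([(u-m['cx'])/m['fx']*d,(v-m['cy'])/m['fy']*d,d,np.ones_like(d)],-1)@W.T
    P=P[...,:3]; P[d==0]=np.nan
    np.savez('/tmp/'+n,rgb=rgb,P=P,W=W)
    return rgb,P
def save(n,rgb,s=1):
    cv2.imwrite('pics/'+n+'.png',cv2.resize(rgb[...,::-1],None,fx=s,fy=s))
E
python3 - <<'E'
from h import *
for n in ['top','side']:
    r,P=grab(n); save(n+'0',r,1.5)
print(telemetry.get_state())
E
```

```text
pics
{'t': 0.1, 'joint_pos': array([ 1.18397053e+00,  3.42639257e-01,  1.52491465e+00, -1.62448894e-05,
        1.27539681e+00, -1.46023856e-01]), 'dq': array([ 9.78543323e-04, -2.67372533e-03, -1.66215679e-03,  1.21920323e-03,
       -2.78846065e-04, -2.48799558e-05]), 'joint_efforts': array([ 1.34673894e-03, -4.34454918e+01, -2.46490610e+01, -2.19233384e-04,
        4.72786487e-03, -5.76694242e-05]), 'tool_pos': array([0.1250632 , 0.50952212, 0.230705  ]), 'orientation': array([ 7.86916872e-01,  6.17058648e-01, -5.85770358e-04,  3.43538773e-04]), 'ft_force': array([ 0.14860856,  0.59024867, -0.43243096]), 'moment': array([-0.02348714,  0.00922964,  0.00526198]), 'opening': 0.999765673085337}
```

View pics/top0.png

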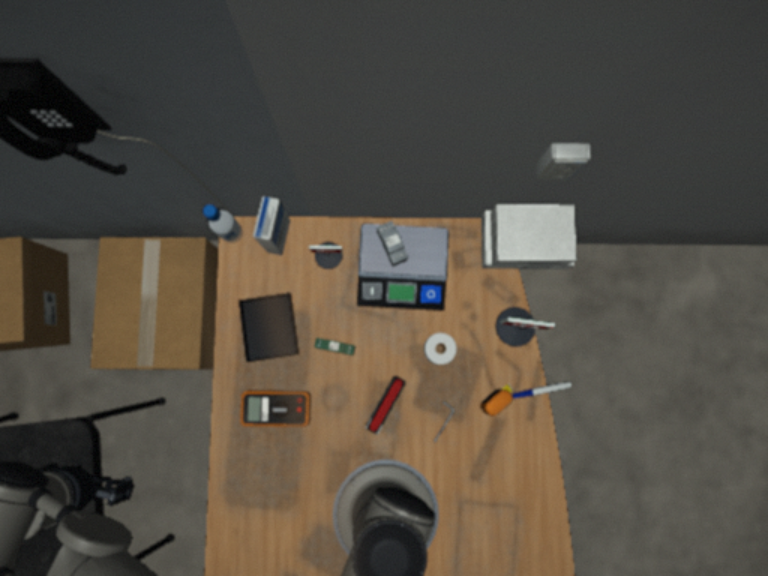

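View pics/side0.png

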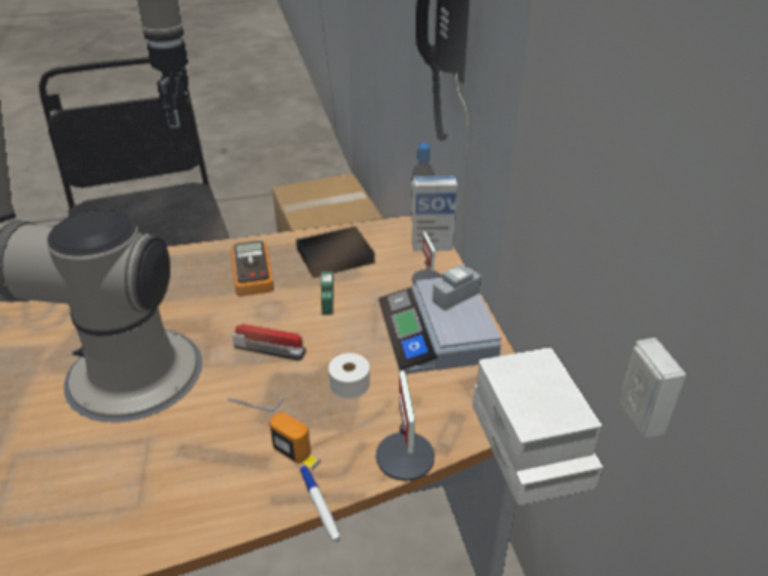

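The top picture (1.5x) shows the module at (392,243) on the platter and the power key at (372,291), with the blue tare key at (431,293). The tray is at (268,327). There are two signs: a large one at (518,322) and a small one at (325,250). Look-alikes:
- Module: the green module (335,346) and the multimeter (277,408).
- Tare key: the green display (402,292) and the grey power key.
- Sign: the small sign on the left. I take the larger one on the right, since it is on the other side of the scale from the tray.

```bash
cat > m.py <<'E'
from h import *
T=np.load('/tmp/top.npz');S=np.load('/tmp/side.npz')
def box(D,x,zr):
    x0,y0,x1,y1=[int(a/1.5) for a in x]
    p=D['P'][y0:y1,x0:x1].reshape(-1,3);c=D['rgb'][y0:y1,x0:x1].reshape(-1,3)
    k=(p[:,2]>zr[0])&(p[:,2]<zr[1]);return p[k],c[k]
def rep(n,p):
    xy=p[:,:2].astype(np.float32)
    r=cv2.minAreaRect(xy);print(n,len(p),'med',np.median(p,0).round(4),'rect',np.round(r[0],4),np.round(r[1],4),round(r[2],1))
rep('module top',box(T,(370,215,415,272),(.108,.135))[0])
rep('module sh',box(T,(370,215,415,272),(.09,.135))[0])
rep('platter',box(T,(350,215,455,285),(.055,.07))[0])
rep('scale',box(T,(350,215,455,315),(.02,.07))[0])
for n,b in (('power',(362,282,383,302)),('tare',(420,284,444,304))):
    p,c=box(T,b,(.02,.07)); 
    rep(n,p)
p,c=box(T,(420,282,446,305),(.02,.07)); k=(c[:,2].astype(int)-c[:,0]>70); rep('tareblue',p[k])
rep('tray rim',box(T,(230,285,305,370),(.02,.04))[0])
rep('tray floor',box(T,(230,285,305,370),(-.01,.012))[0])
rep('sign base',box(T,(490,300,560,350),(.007,.03))[0])
rep('sign plate',box(T,(490,300,570,350),(.08,.16))[0])
rep('sign plate side',box(S,(390,365,425,470),(.07,.15))[0])
rep('sign base side',box(S,(370,420,440,485),(.007,.03))[0])
rep('labels',box(T,(420,330,460,370),(.03,.06))[0])
rep('small sign',box(T,(300,230,350,275),(.04,.2))[0])
rep('cartons',box(T,(480,195,580,275),(.02,.2))[0])
rep('blue',box(T,(250,190,290,255),(.1,.2))[0])
E
python3 m.py
python3 - <<'E'
from h import *
t=np.load('/tmp/top.npz')['rgb'][190:250,310:390]; s=np.load('/tmp/side.npz')['rgb'][230:330,230:330]
m=np.load('/tmp/top.npz')['rgb'][135:210,225:310]
f=lambda a:cv2.resize(a,(400,400),interpolation=cv2.INTER_CUBIC)
save('crop1',np.hstack([f(m),f(s)]))
E
```

```text
module top 173 med [ 0.5837 -0.0113  0.1198] rect [ 0.5834 -0.0105] [0.0824 0.0365] 26.2
module sh 320 med [ 0.5804 -0.0114  0.1145] rect [ 0.5852 -0.0101] [0.0886 0.0363] 24.5
platter 1509 med [ 0.5716 -0.054   0.0625] rect [ 0.5743 -0.0381] [0.1907 0.1166] 86.8
scale 2893 med [ 0.5285 -0.0451  0.0577] rect [ 0.5411 -0.0361] [0.2    0.1829] 87.2
power 182 med [0.487  0.034  0.0423] rect [0.4874 0.0341] [0.0404 0.0438] 0.4
tare 206 med [ 0.4846 -0.1002  0.0427] rect [ 0.4846 -0.1003] [0.0405 0.0512] 1.1
tareblue 160 med [ 0.4816 -0.098   0.0424] rect [ 0.4829 -0.0969] [0.0372 0.0443] 1.2
tray rim 216 med [0.407  0.2698 0.0268] rect [0.4062 0.2654] [0.14  0.117] 8.9
tray floor 2524 med [0.4098 0.2722 0.0011] rect [0.4109 0.274 ] [0.1919 0.17  ] 1.4
sign base 352 med [ 0.4036 -0.2928  0.0105] rect [ 0.4116 -0.2936] [0.0897 0.0855] 12.9
sign plate 157 med [ 0.4109 -0.2925  0.1336] rect [ 0.4108 -0.2961] [0.1006 0.0108] 83.0
sign plate side 362 med [ 0.4088 -0.3129  0.1254] rect [ 0.4119 -0.2972] [0.1015 0.0111] 83.3
sign base side 888 med [ 0.4081 -0.3055  0.0117] rect [ 0.4126 -0.2968] [0.0886 0.0885] 73.1
labels 303 med [ 0.3611 -0.1183  0.0396] rect [ 0.3597 -0.1197] [0.0654 0.0668] 45.1
small sign 110 med [0.5721 0.1339 0.0913] rect [0.574  0.1343] [0.0088 0.07  ] 1.3
cartons 2541 med [ 0.5986 -0.3043  0.1175] rect [ 0.6063 -0.3223] [0.2027 0.127 ] 89.2
blue 483 med [0.615  0.2462 0.1636] rect [0.6201 0.2501] [0.0373 0.0889] 79.1
```

View pics/crop1.png

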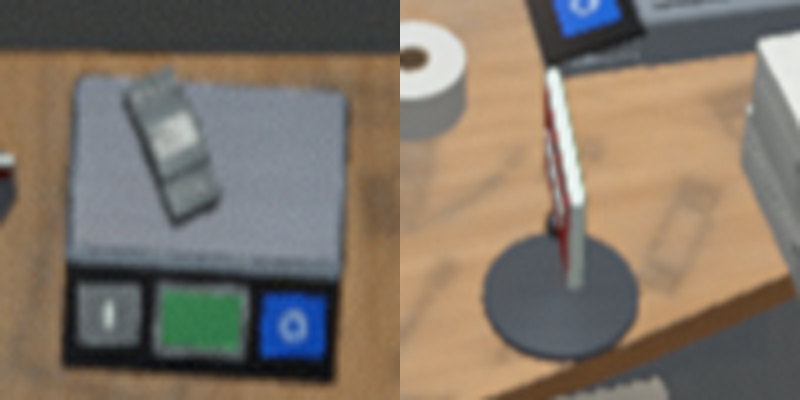

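The crop (top camera left, side camera right) confirms three things. The module is the grey stepped one on the platter, at crop (170,145). Tare is the blue key with the white ring at (292,323). The large sign, at (565,210), has its red face to the front.

```bash
cat > go.py <<'E'
# usage: go.py x y z yaw_deg tilt_deg tiltdir_deg : delta to pose, in tool axes: turn first, then shift (also shift first)
import sys; from h import *
a=[float(v) for v in sys.argv[1:]]; a+= [0]*(6-len(a))
s=telemetry.get_state(); R0=R.from_quat(s['orientation'])
c,q=np.cos(np.radians(a[3])),np.sin(np.radians(a[3]))
Rd=R.from_matrix(np.array([[c,q,0],[q,-c,0],[0,0,-1.]]))
if a[4]: # tool z leans tilt toward world direction tiltdir
    t=np.radians(a[5]); ax=np.array([-np.sin(t),np.cos(t),0])*-np.radians(a[4])
    Rd=R.from_rotvec(ax)*Rd
d=np.array(a[:3])-s['tool_pos']
print('t',round(s['t'],2),'pos',s['tool_pos'].round(4),'yaw',round(float(np.degrees(np.arctan2(*R0.as_matrix()[[1,0],0]))),2),'z',R0.as_matrix()[:,2].round(3),'F',s['ft_force'].round(1),'j',s['joint_pos'].round(2),'op',round(s['opening'],3))
print('turn u',np.round((R0.inv()*Rd).as_rotvec(degrees=True)/10,3),'shift after turn u',np.round(Rd.inv().apply(d)/.05,3),'shift now u',np.round(R0.inv().apply(d)/.05,3))
E
python3 go.py 0.54 -0.01 0.25 -65
```

```text
t 0.1 pos [0.1251 0.5095 0.2307] yaw 76.2 z [-0.    -0.001 -1.   ] F [ 0.1  0.6 -0.4] j [ 1.18  0.34  1.52 -0.    1.28 -0.15] op 1.0
turn u [9.000e-03 5.000e-03 1.412e+01] shift after turn u [12.924 -3.13  -0.386] shift now u [-8.112 10.537 -0.377]
```

Emit:
arm_command(deltas=[[0,0,-0.2,0,0,1],[0,0,-0.2,0,0,1],[0,0,0,0,0,1],[0,0,0,0,0,1],[0,0,0,0,0,1],[0,0,0,0,0,1],[0,0,0,0,0,1],[0,0,0,0,0,1],[0,0,0,0,0,1],[0,0,0,0,0,1]], claw=100, grip_force=40)

```text
t: 1.35
tool_pos: [0.1251, 0.5096, 0.2509]
orientation: [0.978, -0.209, -0.0, 0.0]
ft_force: [0.1, -0.2, -0.3]
opening: 1.001
```

Emit:
arm_command(deltas=[[0,0,0,0,0,1],[0,0,0,0,0,1],[0,0,0,0,0,1],[0,0,0,0,0,1],[0,0,0,0,0,0.12],[0.9,-0.22,0,0,0,0],[0.9,-0.22,0,0,0,0],[0.9,-0.22,0,0,0,0],[0.9,-0.22,0,0,0,0],[0.9,-0.22,0,0,0,0]])

```text
t: 2.6
tool_pos: [0.2708, 0.3279, 0.2513]
orientation: [0.844, -0.536, 0.0, -0.0]
ft_force: [0.3, -0.3, 0.7]
opening: 0.997
```

Emit:
arm_command(deltas=[[0.9,-0.22,0,0,0,0],[0.9,-0.22,0,0,0,0],[0.9,-0.22,0,0,0,0],[0.9,-0.22,0,0,0,0],[0.9,-0.22,0,0,0,0],[0.9,-0.22,0,0,0,0],[0.9,-0.22,0,0,0,0],[0.9,-0.22,0,0,0,0],[0.9,-0.22,0,0,0,0],[0,0,0,0,0,0]])

```text
t: 3.85
tool_pos: [0.5322, 0.0016, 0.2504]
orientation: [0.843, -0.537, -0.0, 0.0]
ft_force: [-0.1, 0.6, -0.9]
opening: 1.003
```

```bash
python3 go.py 0.584 -0.0105 0.15 -65; python3 - <<'E'
from h import *
r,P=grab('wrist'); save('w1',r,1.2)
g=r.astype(int)
k=(P[...,2]>.113)&(P[...,2]<.135)
for lo in (.113,.095):
    k=(P[...,2]>lo)&(P[...,2]<.135)
    if k.sum()>20:
        # largest component
        n,l,st,_=cv2.connectedComponentsWithStats(k.astype(np.uint8)); i=1+st[1:,4].argmax(); p=P[l==i]
        q=cv2.minAreaRect(p[:,:2].astype(np.float32)); print(lo,len(p),np.round(q[0],4),np.round(q[1],4),q[2],np.median(p[:,2]),st[i])
E
```

```text
t 3.85 pos [0.5322 0.0016 0.2504] yaw -65.02 z [-0.001 -0.    -1.   ] F [-0.1  0.6 -0.9] j [-0.14  0.34  1.47 -0.    1.33  0.99] op 1.003
turn u [ 0.004  0.    -0.002] shift after turn u [ 0.658 -0.836  2.009] shift now u [ 0.657 -0.838  2.008]
0.113 2117 [ 0.5723 -0.2437] [0.0952 0.0459] 37.739471435546875 0.11867683877602841 [ 464  195   48   86 2117]
0.095 3907 [ 0.5882 -0.0102] [0.0885 0.0364] 23.730745315551758 0.11939102288461739 [ 267   78   45   97 3907]
```

```bash
python3 go.py 0.587 -0.0102 0.080 -66
```

```text
t 3.9 pos [0.5311 0.0031 0.2505] yaw -64.98 z [-0.001  0.    -1.   ] F [-0.6  0.6 -0.4] j [-0.14  0.34  1.47  0.    1.33  1.  ] op 1.002
turn u [0.006 0.006 0.102] shift after turn u [ 0.698 -0.912  3.411] shift now u [ 0.718 -0.903  3.409]
```

Emit:
arm_command(deltas=[[0.35,-0.45,0,0,0,0.1],[0.35,-0.45,0.3,0,0,0],[0,0,0.8,0,0,0],[0,0,0.8,0,0,0],[0,0,0.7,0,0,0],[0,0,0.5,0,0,0],[0,0,0.3,0,0,0],[0,0,0,0,0,0],[0,0,0,0,0,0]])

```text
t: 5.03
tool_pos: [0.5871, -0.009, 0.0825]
orientation: [0.839, -0.544, 0.001, -0.0]
ft_force: [1.2, 0.4, 0.1]
opening: 0.995
```

Emit:
arm_command(deltas=[[0,0,0,0,0,0],[0,0,0,0,0,0],[0,0,0,0,0,0],[0,0,0,0,0,0],[0,0,0,0,0,0],[0,0,0,0,0,0]], claw=0)

```text
t: 5.78
tool_pos: [0.5869, -0.0093, 0.0818]
orientation: [0.839, -0.545, 0.0, -0.0]
ft_force: [-0.1, 0.2, 5.9]
opening: 0.417
```

Emit:
arm_command(deltas=[[0,0,-0.2,0,0,0],[0,0,-0.5,0,0,0],[0,0,-0.6,0,0,0],[0,0,-0.6,0,0,0],[0,0,-0.6,0,0,0],[0,0,0,0,0,0]])

```text
t: 6.52
tool_pos: [0.5876, -0.0093, 0.2087]
orientation: [0.839, -0.545, 0.002, -0.001]
ft_force: [0.3, 1.1, -1.5]
opening: 0.416
```

```bash
python3 go.py 0.4062 0.2654 0.20 -81
```

```text
t 6.53 pos [ 0.5876 -0.0093  0.2087] yaw -66.0 z [ 0.005 -0.001 -1.   ] F [ 0.3  1.1 -1.5] j [-0.15  0.47  1.38  0.    1.28  1.01] op 0.416
turn u [-0.025 -0.011  1.5  ] shift after turn u [-5.994  2.723  0.174] shift now u [-6.495  1.08   0.154]
```

Emit:
arm_command(deltas=[[0,0,0,0,0,0.75],[0,0,0,0,0,0.75],[-0.75,0.34,0,0,0,0],[-0.75,0.34,0,0,0,0],[-0.75,0.34,0,0,0,0],[-0.75,0.34,0,0,0,0],[-0.75,0.34,0,0,0,0],[-0.75,0.34,0,0,0,0],[-0.75,0.34,0,0,0,0],[-0.75,0.34,0,0,0,0]])

```text
t: 7.78
tool_pos: [0.4036, 0.2665, 0.205]
orientation: [0.76, -0.649, -0.001, 0.001]
ft_force: [0.3, -0.2, -1.3]
opening: 0.417
```

Emit:
arm_command(deltas=[[0,0,0.5,0,0,0],[0,0,0.5,0,0,0],[0,0,0.5,0,0,0],[0,0,0.5,0,0,0],[0,0,0,0,0,0],[0,0,0,0,0,0]])

```text
t: 8.52
tool_pos: [0.4053, 0.2659, 0.1065]
orientation: [0.76, -0.649, -0.0, 0.0]
ft_force: [-0.6, -0.2, -0.7]
opening: 0.421
```

```bash
python3 go.py 0.4062 0.2654 0.024 -81;  python3 - <<'E'
from h import *
a,_=grab('side');b,P=grab('top'); save('s2',np.hstack([cv2.resize(a[120:260,130:340],(420,280)),cv2.resize(b[170:270,130:280],(360,280))]))
E
```

```text
t 8.53 pos [0.4053 0.2659 0.1065] yaw -81.0 z [-0.  0. -1.] F [-0.6 -0.2 -0.7] j [0.42 0.41 1.8  0.   0.92 1.84] op 0.421
turn u [0. 0. 0.] shift after turn u [ 0.012 -0.016  1.651] shift now u [ 0.012 -0.016  1.651]
```

View pics/s2.png

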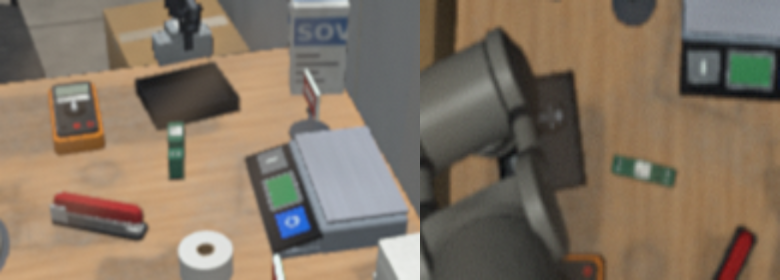

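The module hangs upright in the fingers at (185,40), over the tray, and the platter is clear. I'll lower it.

Emit:
arm_command(deltas=[[0,0,0.4,0,0,0],[0,0,0.4,0,0,0],[0,0,0.4,0,0,0],[0,0,0.3,0,0,0],[0,0,0.1,0,0,0],[0,0,0,0,0,0],[0,0,0,0,0,0]])

```text
t: 9.5
tool_pos: [0.4057, 0.2661, 0.0269]
orientation: [0.76, -0.649, 0.0, -0.001]
ft_force: [0.4, 0.6, -1.2]
opening: 0.414
```

Emit:
arm_command(deltas=[[0,0,0.03,0,0,0],[0,0,0.03,0,0,0],[0,0,0.02,0,0,0],[0,0,0,0,0,0]])

```text
t: 10.0
tool_pos: [0.4053, 0.2659, 0.0228]
orientation: [0.76, -0.649, 0.0, -0.0]
ft_force: [-1.6, -1.6, 5.0]
opening: 0.413
```

Emit:
arm_command(deltas=[[0,0,0,0,0,0],[0,0,0,0,0,0],[0,0,0,0,0,0],[0,0,-0.2,0,0,0],[0,0,-0.5,0,0,0],[0,0,-0.6,0,0,0],[0,0,-0.7,0,0,0],[0,0,-0.7,0,0,0],[0,0,-0.7,0,0,0],[0,0,0,0,0,0]], claw=60)

```text
t: 11.25
tool_pos: [0.4066, 0.2665, 0.1956]
orientation: [0.76, -0.649, 0.001, -0.003]
ft_force: [-0.4, -0.0, 0.1]
opening: 0.597
```

```bash
python3 go.py 0.484 -0.099 0.19 -93;  python3 - <<'E'
from h import *
r,P=grab('wrist'); save('w3',r,1.2)
k=(P[...,2]>.03)&(P[...,2]<.1)
n,l,st,_=cv2.connectedComponentsWithStats(k.astype(np.uint8))
for i in 1+np.argsort(-st[1:,4])[:3]:
    p=P[l==i]; q=cv2.minAreaRect(p[:,:2].astype(np.float32)); print(len(p),np.round(q[0],4),np.round(q[1],4),q[2],np.percentile(p[:,2],[5,50,95]),st[i])
E
```

```text
t 11.25 pos [0.4066 0.2665 0.1956] yaw -80.99 z [ 0.006  0.003 -1.   ] F [-0.4 -0.   0.1] j [0.42 0.3  1.69 0.   1.14 1.84] op 0.597
turn u [-0.036  0.014  1.201] shift after turn u [ 7.219 -1.929  0.111] shift now u [ 7.463 -0.384  0.1  ]
5038 [0.2305 0.2438] [0.1347 0.0647] 89.7818603515625 [0.03400825 0.03712535 0.04672986] [ 189  285  117   60 5038]
4501 [0.5105 0.059 ] [0.1427 0.0555] 23.664583206176758 [0.0311325  0.04000901 0.0502498 ] [ 454   13   58  153 4501]
3236 [0.4073 0.2659] [0.087 0.036] 9.12915325164795 [0.04503198 0.06035152 0.06252978] [ 233  130   39   87 3236]
```

View pics/w3.png

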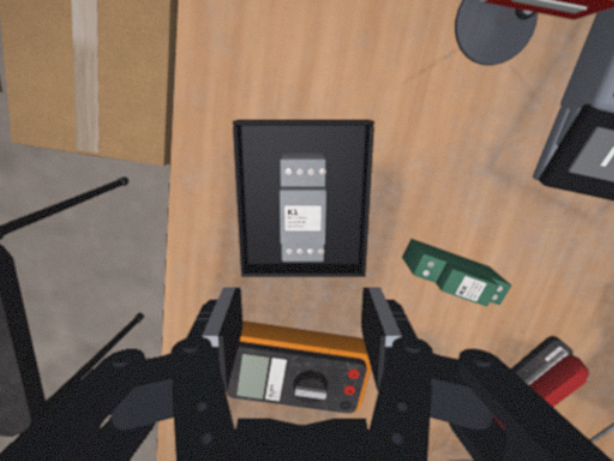

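The wrist picture shows the module upright and square inside the tray, at (303,210). Its top is at 62 mm, so it is on the floor. Next is the tare key.

Emit:
arm_command(deltas=[[0,0,0,0,0,0.6],[0,0,0,0,0,0.6],[0.9,-0.24,0,0,0,0],[0.9,-0.24,0,0,0,0],[0.9,-0.24,0,0,0,0],[0.9,-0.24,0,0,0,0],[0.9,-0.24,0,0,0,0],[0.9,-0.24,0,0,0,0],[0.9,-0.24,0,0,0,0],[0.9,-0.24,0,0,0,0]], claw=0)

```text
t: 12.55
tool_pos: [0.4817, -0.1, 0.1913]
orientation: [-0.688, 0.725, 0.001, -0.0]
ft_force: [-0.3, 0.7, -0.3]
opening: -0.001
```

Emit:
arm_command(deltas=[[0,0,0,0,0,0],[0,0,0,0,0,0],[0,0,0,0,0,0]])

```text
t: 12.92
tool_pos: [0.4818, -0.0975, 0.192]
orientation: [-0.689, 0.725, 0.001, -0.0]
ft_force: [-0.6, -0.6, -0.2]
opening: -0.001
```

```bash
python3 - <<'E'
from h import *
r,P=grab('wrist'); save('w4',r,1.2)
g=r.astype(int); k=(g[...,2]-g[...,0]>60)&(P[...,2]>.025)&(P[...,2]<.07)
n,l,st,_=cv2.connectedComponentsWithStats(k.astype(np.uint8)); i=1+st[1:,4].argmax(); p=P[l==i]
q=cv2.minAreaRect(p[:,:2].astype(np.float32)); c=p.mean(0); print(len(p),np.round(q[0],4),np.round(q[1],4),q[2],c,st[i])
n=np.linalg.svd(p-c,full_matrices=False)[2][2]; n*=np.sign(n[2]); print('normal',n,'z at rect centre',c[2]-(n[0]*(q[0][0]-c[0])+n[1]*(q[0][1]-c[1]))/n[2])
k=(P[...,2]>.058)&(P[...,2]<.068); p=P[k]
x,y=p[:,0],p[:,1]; print('platter front edge x(y):',[ (yy,np.nanmin(x[abs(y-yy)<.004]).round(4)) for yy in (-.12,-.1,-.08,0) if (abs(y-yy)<.004).any()])
E
python3 go.py 0.484 -0.099 0.10 -93 15 -3
```

```text
1369 [ 0.4827 -0.0984] [0.0453 0.0388] 86.91498565673828 [ 0.48438083 -0.09840467  0.0429447 ] [ 229  156   47   35 1369]
normal [-0.26421106  0.01919264  0.9642739 ] z at rect centre 0.04248467664073293
platter front edge x(y): [(-0.12, np.float64(0.5213)), (-0.1, np.float64(0.5222)), (-0.08, np.float64(0.5233)), (0, np.float64(0.5273))]
t 12.97 pos [ 0.482  -0.0975  0.1922] yaw -92.91 z [-0.  0. -1.] F [-0.1  0.1 -0.6] j [-0.36  0.32  1.67  0.    1.15  1.27] op -0.001
turn u [1.503 0.003 0.009] shift after turn u [0.028 0.437 1.791] shift now u [ 0.029 -0.043  1.843]
```

View pics/w4.png

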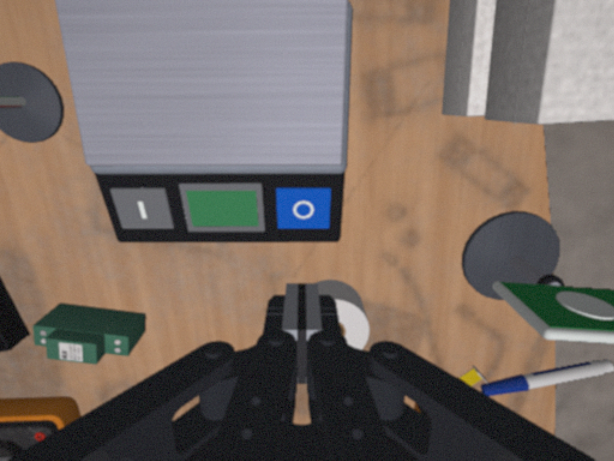

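The blue tare key with its white ring is at (303,209), and the platter is empty. The back of the large sign, at (575,310), is green.

Emit:
arm_command(deltas=[[0,0,0,0.75,0,0],[0,0,0,0.75,0,0],[0,0.35,0.6,0,0,0],[0,0.2,0.6,0,0,0],[0,0.1,0.6,0,0,0],[0,0,0,0,0,0],[0,0,0,0,0,0]])

```text
t: 13.85
tool_pos: [0.4747, -0.098, 0.0979]
orientation: [-0.683, 0.719, -0.095, 0.09]
ft_force: [-0.7, 0.8, 0.3]
opening: -0.001
```

```bash
python3 go.py 0.4835 -0.0985 0.0425 -93 15 -3
```

```text
t 13.85 pos [ 0.4747 -0.098   0.0979] yaw -92.95 z [ 0.26  -0.014 -0.966] F [-0.7  0.8  0.3] j [-0.42  0.33  2.03  0.18  0.55  1.05] op -0.001
turn u [-0.007  0.     0.005] shift after turn u [1.000e-03 1.170e-01 1.116e+00] shift now u [1.000e-03 1.190e-01 1.116e+00]
```

Emit:
arm_command(deltas=[[0,0.06,0.4,0,0,0],[0,0.06,0.4,0,0,0],[0,0,0.18,0,0,0],[0,0,0,0,0,0],[0,0,0,0,0,0]])

```text
t: 14.48
tool_pos: [0.4816, -0.0987, 0.049]
orientation: [-0.682, 0.719, -0.095, 0.09]
ft_force: [0.3, 0.0, 1.3]
opening: 0.001
```

Emit:
arm_command(deltas=[[0,0,0.02,0,0,0],[0,0,0.02,0,0,0],[0,0,0.02,0,0,0],[0,0,0,0,0,0]])

```text
t: 14.98
tool_pos: [0.4818, -0.0986, 0.0451]
orientation: [-0.682, 0.719, -0.095, 0.09]
ft_force: [-0.4, -0.9, -0.1]
opening: -0.005
```

Emit:
arm_command(deltas=[[0,0,0.01,0,0,0],[0,0,0.01,0,0,0],[0,0,0,0,0,0]])

```text
t: 15.35
tool_pos: [0.4821, -0.0987, 0.0441]
orientation: [-0.682, 0.719, -0.095, 0.09]
ft_force: [-0.0, 0.2, 0.2]
opening: -0.004
```

Emit:
arm_command(deltas=[[0,0,0.01,0,0,0],[0,0,0,0,0,0]])

```text
t: 15.6
tool_pos: [0.4822, -0.0987, 0.0437]
orientation: [-0.682, 0.719, -0.095, 0.09]
ft_force: [0.3, -0.5, -0.1]
opening: 0.001
```

Emit:
arm_command(deltas=[[0,0,0.008,0,0,0],[0,0,0,0,0,0]])

```text
t: 15.85
tool_pos: [0.4823, -0.0987, 0.0433]
orientation: [-0.682, 0.719, -0.095, 0.09]
ft_force: [-0.4, 0.2, 0.3]
opening: 0.001
```

Emit:
arm_command(deltas=[[0,0,0.006,0,0,0],[0,0,0,0,0,0]])

```text
t: 16.1
tool_pos: [0.4824, -0.0987, 0.0431]
orientation: [-0.682, 0.719, -0.095, 0.09]
ft_force: [-0.7, -0.3, 1.1]
opening: 0.002
```

Emit:
arm_command(deltas=[[0,0,0.005,0,0,0],[0,0,0,0,0,0]])

```text
t: 16.35
tool_pos: [0.4825, -0.0987, 0.0429]
orientation: [-0.682, 0.719, -0.095, 0.09]
ft_force: [-1.2, 0.2, 3.5]
opening: 0.004
```

Emit:
arm_command(deltas=[[0,0,0.004,0,0,0],[0,0,0,0,0,0]])

```text
t: 16.6
tool_pos: [0.4825, -0.0987, 0.0428]
orientation: [-0.683, 0.719, -0.095, 0.09]
ft_force: [-1.7, 0.4, 6.1]
opening: 0.002
```

Emit:
arm_command(deltas=[[0,0,0.005,0,0,0],[0,0,0,0,0,0],[0,0,0,0,0,0]])

```text
t: 16.98
tool_pos: [0.4825, -0.0987, 0.0427]
orientation: [-0.683, 0.719, -0.095, 0.09]
ft_force: [-2.5, 1.2, 8.2]
opening: -0.0
```

Emit:
arm_command(deltas=[[0,0,0.002,0,0,0],[0,0,0,0,0,0],[0,0,0,0,0,0],[0,0,0,0,0,0],[0,0,0,0,0,0]])

```text
t: 17.6
tool_pos: [0.4826, -0.0987, 0.0426]
orientation: [-0.683, 0.719, -0.095, 0.09]
ft_force: [-5.7, 0.8, 9.1]
opening: -0.001
```

Emit:
arm_command(deltas=[[0,0,0,0,0,0],[0,0,0,0,0,0],[0,0,0,0,0,0],[0,0,0,0,0,0],[0,0,0,0,0,0],[0,0,0,0,0,0]])

```text
t: 18.35
tool_pos: [0.4825, -0.0987, 0.0426]
orientation: [-0.682, 0.719, -0.095, 0.09]
ft_force: [-3.9, -0.1, 8.8]
opening: 0.001
```

That held about 10 N for over a second. Now I'll back off along the key normal and move to the sign.

Emit:
arm_command(deltas=[[0,0,-0.1,0,0,0],[0,0,-0.5,0,0,0],[0,0,-0.9,0,0,0],[0,0,-0.9,0,0,0],[0,0,-0.9,-0.75,0,0],[0,0,-0.5,-0.75,0,0],[0,0,0,0,0,1],[0,0,0,0,0,1],[0,0,0,0,0,1],[0,0,0,0,0,1]], claw=100)

```text
t: 19.6
tool_pos: [0.4368, -0.0962, 0.2254]
orientation: [-0.396, 0.918, -0.0, 0.001]
ft_force: [0.9, -0.3, 0.4]
opening: 1.003
```

Emit:
arm_command(deltas=[[0,0,0,0,0,1],[0,0,0,0,0,1],[0,0,0,0,0,1],[0,0,0,0,0,1],[0,0,0,0,0,1],[0,0,0,0,0,0.4],[0,0,0,0,0,0],[0,0,0,0,0,0]], claw=50)

```text
t: 20.6
tool_pos: [0.4369, -0.0962, 0.2255]
orientation: [0.06, 0.998, 0.0, 0.001]
ft_force: [-0.6, -0.3, 0.0]
opening: 0.5
```

```bash
python3 go.py 0.412 -0.2967 0.25 173
```

```text
t 20.6 pos [ 0.4369 -0.0962  0.2255] yaw 173.1 z [ 0.002  0.    -1.   ] F [-0.6 -0.3  0. ] j [-0.39  0.2   1.73  0.    1.2   2.87] op 0.5
turn u [0.004 0.014 0.01 ] shift after turn u [ 0.006 -4.04  -0.491] shift now u [ 0.012 -4.04  -0.493]
```

Emit:
arm_command(deltas=[[0,-0.8,0,0,0,0],[0,-0.8,0,0,0,0],[0,-0.8,0,0,0,0],[0,-0.8,0,0,0,0],[0,-0.84,0,0,0,0],[0,0,0,0,0,0],[0,0,0,0,0,0]])

```text
t: 21.48
tool_pos: [0.4123, -0.2962, 0.2251]
orientation: [0.061, 0.998, 0.001, 0.001]
ft_force: [-0.3, 0.6, -0.2]
opening: 0.503
```

```bash
python3 - <<'E'
from h import *
r,P=grab('wrist'); save('w5',r,1.2)
k=(P[...,2]>.125)&(P[...,2]<.15)&(abs(P[...,0]-.41)<.07)&(abs(P[...,1]+.297)<.07)
p=P[k];q=cv2.minAreaRect(p[:,:2].astype(np.float32)); print(len(p),np.round(q[0],4),np.round(q[1],4),q[2],p[:,2].max())
E
python3 go.py 0.412 -0.2967 0.115 173
```

```text
1331 [ 0.414  -0.2967] [0.0989 0.0087] 83.32019805908203 0.13987937711136503
t 21.52 pos [ 0.4124 -0.2959  0.2253] yaw 173.07 z [ 0.002  0.001 -1.   ] F [ 0.1 -1.  -0.5] j [-0.77  0.31  1.58  0.    1.24  2.49] op 0.499
turn u [0.008 0.012 0.007] shift after turn u [ 0.006 -0.018  2.205] shift now u [ 0.011 -0.021  2.205]
```

View pics/w5.png

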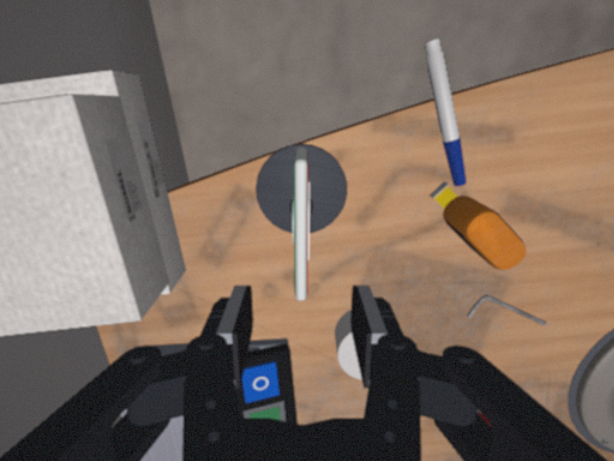

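The wrist picture shows the sign plate edge-on at (300,225), midway between the open fingers, with green to the back (left) and red to the front. I'll grip it at the pivot and turn it.

Emit:
arm_command(deltas=[[-0.015,-0.02,0.5,0,0,0],[0,0,0.5,0,0,0],[0,0,0.5,0,0,0],[0,0,0.5,0,0,0],[0,0,0.4,0,0,0],[0,0,0,0,0,0],[0,0,0,0,0,0]])

```text
t: 22.4
tool_pos: [0.4139, -0.2975, 0.1063]
orientation: [0.06, 0.998, -0.0, 0.002]
ft_force: [-0.7, -0.1, -0.1]
opening: 0.499
```

Emit:
arm_command(deltas=[[0,0,0,0,0,0],[0,0,0,0,0,0],[0,0,0,0,0,0],[0,0,0,0,0,0],[0,0,0,0,0,0]], claw=0, grip_force=20)

```text
t: 23.02
tool_pos: [0.413, -0.2979, 0.1062]
orientation: [0.061, 0.998, 0.0, 0.001]
ft_force: [-3.3, 0.4, 6.0]
opening: 0.086
```

```bash
python3 go.py 0.412 -0.2967 0.105 -7
```

```text
t 23.02 pos [ 0.413  -0.2979  0.1062] yaw 173.03 z [ 0.002 -0.    -1.   ] F [-3.3  0.4  6. ] j [-0.78  0.45  1.74  0.    0.95  2.49] op 0.086
turn u [-2.0000e-02  1.0000e-03 -1.7997e+01] shift after turn u [-0.022 -0.021  0.024] shift now u [0.022 0.021 0.023]
```

Emit:
arm_command(deltas=[[0,0,0,0,0,-0.6],[0,0,0,0,0,-0.8],[0,0,0,0,0,-0.8],[0,0,0,0,0,-0.8]])

```text
t: 23.52
tool_pos: [0.4138, -0.2978, 0.1062]
orientation: [-0.202, 0.979, -0.0, 0.002]
ft_force: [2.0, 2.7, 3.4]
opening: 0.091
```

Forces are small, so I'll continue (15 units left).

Emit:
arm_command(deltas=[[0,0,0,0,0,-0.8],[0,0,0,0,0,-0.8],[0,0,0,0,0,-0.8],[0,0,0,0,0,-0.8],[0,0,0,0,0,-0.8],[0,0,0,0,0,-0.8],[0,0,0,0,0,-0.8],[0,0,0,0,0,-0.8],[0,0,0,0,0,-0.8],[0,0,0,0,0,-0.8]])

```text
t: 24.78
tool_pos: [0.4148, -0.2958, 0.1062]
orientation: [0.784, -0.621, 0.001, -0.003]
ft_force: [7.3, 11.3, 6.7]
opening: 0.087
```

Emit:
arm_command(deltas=[[0,0,0,0,0,-0.8],[0,0,0,0,0,-0.8],[0,0,0,0,0,-0.8],[0,0,0,0,0,-0.8],[0,0,0,0,0,-0.8],[0,0,0,0,0,-0.8],[0,0,0,0,0,-0.8],[0,0,0,0,0,-0.7],[0,0,0,0,0,0],[0,0,0,0,0,0]])

```text
t: 26.02
tool_pos: [0.4134, -0.2945, 0.1061]
orientation: [0.993, -0.122, 0.001, -0.003]
ft_force: [1.7, 15.1, 11.7]
opening: 0.089
```

```bash
python3 go.py 0.413 -0.2967 0.105 -7; python3 -c "
from h import *
print(telemetry.get_state()['moment'])"
```

```text
t 26.02 pos [ 0.4134 -0.2945  0.1061] yaw -13.97 z [ 0.002  0.006 -1.   ] F [ 1.7 15.1 11.7] j [-0.77  0.45  1.74  0.01  0.95 -0.53] op 0.089
turn u [-0.034 -0.007 -0.697] shift after turn u [-0.003  0.045  0.023] shift now u [0.002 0.046 0.022]
[ 2.20104738 -0.06268621  0.0190876 ]
```

Emit:
arm_command(deltas=[[0,0,0,0,0,-0.4],[0,0,0,0,0,-0.3],[0,0,0,0,0,0],[0,0,0,0,0,0]])

```text
t: 26.52
tool_pos: [0.4134, -0.2944, 0.1062]
orientation: [0.998, -0.063, 0.001, -0.003]
ft_force: [0.4, 14.4, 12.5]
opening: 0.088
```

```bash
python3 go.py 0.413 -0.2967 0.105 -7; python3 -c "
from h import *
print(telemetry.get_state()['moment'])"
```

```text
t 26.52 pos [ 0.4134 -0.2944  0.1062] yaw -7.22 z [ 0.003  0.007 -1.   ] F [ 0.4 14.4 12.5] j [-0.77  0.45  1.74  0.01  0.95 -0.65] op 0.088
turn u [-0.039 -0.012 -0.022] shift after turn u [-0.003  0.046  0.024] shift now u [-0.003  0.046  0.024]
[ 2.16644126  0.14438688 -1.5964252 ]
```

The z moment is -1.6 N m, so the plate is on its stop. I'll release, rise and check.

Emit:
arm_command(deltas=[[0,0,0,0,0,0],[0,0,0,0,0,0],[0,0,0,0,0,0],[0,0,-0.3,0,0,0],[0,0,-0.6,0,0,0],[0,0,-0.8,0,0,0],[0,0,-0.8,0,0,0],[0,0,-0.8,0,0,0],[0,0,0,0,0,0],[0,0,0,0,0,0]], claw=50)

```text
t: 27.78
tool_pos: [0.4126, -0.2976, 0.2703]
orientation: [0.998, -0.061, 0.001, -0.0]
ft_force: [-0.1, 1.0, 0.6]
opening: 0.503
```

```bash
python3 - <<'E'
from h import *
r,P=grab('wrist')
k=(P[...,2]>.125)&(P[...,2]<.15)&(abs(P[...,0]-.41)<.07)&(abs(P[...,1]+.297)<.07)
p=P[k];q=cv2.minAreaRect(p[:,:2].astype(np.float32)); print(len(p),np.round(q[0],4),np.round(q[1],4),q[2])
a,_=grab('side'); t,_=grab('top')
save('end',np.hstack([r[:,:256],cv2.resize(a[100:340,130:350],(352,384)),cv2.resize(t[130:280,140:210],(180,384))]))
E
python3 m.py | egrep 'plate side|tray|labels|cartons|blue |base'
```

```text
1000 [ 0.4148 -0.2948] [0.0987 0.0092] 77.77484893798828
tareblue 162 med [ 0.4816 -0.0983  0.0422] rect [ 0.483  -0.0968] [0.0374 0.0439] 0.6
tray rim 235 med [0.4056 0.2587 0.0271] rect [0.4068 0.2657] [0.141  0.1174] 9.1
tray floor 2178 med [0.4111 0.2739 0.0005] rect [0.4109 0.2742] [0.1916 0.1706] 1.2
sign base 309 med [ 0.4067 -0.2872  0.0105] rect [ 0.4127 -0.2935] [0.0832 0.0864] 88.1
sign plate side 292 med [ 0.4063 -0.3161  0.1338] rect [ 0.4121 -0.2978] [0.0992 0.0118] 78.8
sign base side 897 med [ 0.4084 -0.3036  0.0118] rect [ 0.4126 -0.2971] [0.0905 0.0885] 73.0
labels 303 med [ 0.361  -0.1185  0.0395] rect [ 0.3598 -0.1197] [0.0655 0.0666] 46.4
cartons 2533 med [ 0.5988 -0.3046  0.1173] rect [ 0.6066 -0.321 ] [0.2005 0.1268] 89.4
blue 480 med [0.6151 0.2457 0.1637] rect [0.6205 0.2505] [0.0378 0.0891] 78.7
  return _methods._mean(a, axis=axis, dtype=dtype,
  ret = um.true_divide(
```

View pics/end.png

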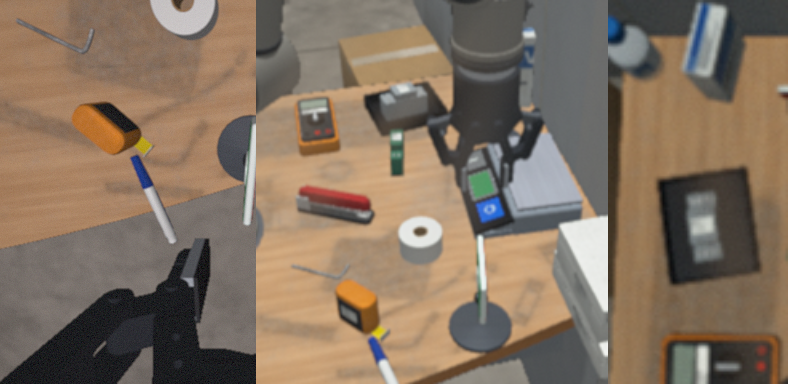

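In the side crop the sign's green face is to the front, at (482,275). The module stands in the tray, at (405,103) in the side crop and (705,225) in the top crop. The platter is clear and the gripper is free. The plate turned about 175° before the stop, and it started at 0 or a little past it, so the joint is at 3.05 rad or more.

```bash
python3 -c "
from h import *
print(ticket.close_job(), telemetry.get_state()['t'])"
```

```text
the job is handed in; nothing more can be done
the job is handed in; nothing more can be done
```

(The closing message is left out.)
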